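# Tare the goldsmith's bench scale with its covered pot

## Task

Gently set the loose steel lid on the weighing pot of the bench scale so that it sits seated and level, and let it go; its weight swings the dial's pointer. Then turn the black tare knob on the sloping dial, which carries the white dial card round with it, until the pointer reads zero (its tip at the card's bold T-shaped mark), and leave it all like that, without shifting the other things on the bench.

Things in the scene. Friction and masses are not known exactly. Their poses are not given: they have to be found in the camera images.
- scale: Fixed bench scale: grey housing 170 (x) by 360 (y) mm, 40 mm high. Origin at the centre of its underside, x points away from the robot at yaw 0. The sloping round dial is on its -y half, the weighing pot on its +y half (pot axis at local y = +100 mm).
- pot: Open round steel weighing pot, fixed to the scale's spring column: outer diameter 110, inner diameter 102, height 60 mm. Origin at the centre of its underside. Under load it sinks straight down (about 15 mm under 2.2 N, stop at 24 mm), which swings the pointer clockwise.
- pot_rim (a point): Centre of the pot's mouth, at the height of the rim; moves down with the pot.
- lid: Loose round steel lid, about 0.2 kg (varies), flat on the bench left or right of the scale. Origin: centre of its underside, z up. Plug 94 mm across, z = 0 to 8 mm, goes inside the pot; plate 116 mm across, z = 8 to 14, rests on the rim; neck 16 across; black handle 26 mm across, z = 21 to 43, gripped from above. Seated, the origin is 8 mm below pot_rim.
- tare_knob (a joint): Angle of the tare knob and dial card (one piece) in rad, growing clockwise as seen facing the dial; 0 with the zero mark at the uphill end; range -4.5 to 4.5. It stays where it is left. The pointer does not turn with it: only the load on the pot swings the pointer.
- knob_grip (a point): Point on the knob's axis at grip height; does not turn. z: outward along the axis (32 degrees from vertical, leaning to the robot); x: up the slope of the dial. Round black knob 56 mm across, gripping wall from 16 mm below to 12 mm above this point along z, top 17 mm above; white dial card (136 mm across) 33 mm below.
- pointer_tip (a point): Tip of the black pointer, a thin bar just above the dial card, 60 mm from the knob's axis; points up the slope while the pot is empty, swings clockwise under load.
- zero_mark (a point): The zero of the dial card, at the crossbar (30 mm wide) of its bold black T-shaped mark, 60 mm from the knob's axis, level with the pointer; turns with the knob. The pointer reads zero when pointer_tip is here. Finer marks stand every 10 degrees.
- block: Bystander: loose grey soldering block 120 x 75 x 30 mm, origin at the centre of its underside.
- dish: Bystander: loose shallow steel dish, 110 mm across, 28 mm high, origin under its centre.
- jar: Bystander: loose amber jar with black cap, 60 mm across, 85 mm high, origin under its centre.
- pliers: Bystander: loose pliers with red handles, 140 mm long, lying along x, origin near the middle.
- mallet: Bystander: loose hammer 220 mm long, lying along its x axis.
Mind the look-alikes: they are no part of the job. Leave any blue look-alike of the lid alone.

How it is judged:
By the outcome, as a careful person would: the job done as asked, in the order asked, and still so for the second after the job is handed in, with the robot touching nothing.
It also fails if it takes over 72 s, if anything falls off the work surface, if the arm or the gripper's body presses on something with over 40 N, if the wrist force passes 120 N, or if a joint passes its speed limit or range.

## Robot

A 6-joint arm with a two-finger parallel gripper is mounted at the origin on the work surface. World frame = base frame: x ahead of the robot, y to its left, z up, the work surface at z = 0. Lengths are in mm, angles in degrees, forces in N, time in s.
With the tool pointing down it reaches from about 300 to 850 mm from the base axis. Payload 4.2 kg.
Tool frame: the origin (TCP) lies midway between the tips of the shut fingers; the grasp point (between the pads) lies 19 mm behind it; z points along the fingers, y is the line along which they close (so a half turn about z gives the same grasp; the last joint's range is limited). The gripper opens to 91 mm and grips with 3 to 60 N. Pads are 32 mm wide; open, the fingers measure 118 mm over their backs; the gripper's body (76 mm by 178 mm) begins 60 mm behind the grasp point.
Start: joints at [-1.146, 18.312, 89.639, -0, 72.044, -1.146], TCP at [575.019, 0, 179.176] pointing down, gripper open.
Joint ranges: [-177.97, 177.97], [-48.28, 115.42], [12.27, 149.76], [-77.06, 257.06], [2.81, 150.46], [-146.56, 146.56]. Speed limits (degrees/s): [147.25, 147.25, 180, 180, 180, 180].

## Interface

Orientations are given as [roll, pitch, yaw] about the fixed x, y, z axes, in that order (R = Rz(yaw) Ry(pitch) Rx(roll)).
In Python, from workcell import state, grab_frame, camera_model, workorder gives the robot as it stands.
- The arm moves only by the tool carry_out, never from a script. Its argument "commands" is a list of rows, each a list of 7 numbers: the turn, a rotation vector about the tool's x, y, z in degrees, then the shift along the tool's x, y, z in mm, then the opening, from -1 (shut) to 1 (fully open). In form: [[ax, ay, az, dx, dy, dz, hand], ...]. A call has 1 to 20 rows; each row is the pose to reach, as a shift and turn from the pose commanded when the call began, along the tool's axes at that moment; what a row does not reach only later rows make up. A row lasts 1/10 s, in which the tool goes at most 50 mm and 8.59 degrees, less where a joint would pass 70% of its speed; a pose out of reach is approached as far as the arm can. A call with a gripper value outside its range is refused whole. The fingers move at their own pace and stop on an object; "force" is the grip in N (left out, the last holds). Time passes only in rows, so rows that repeat a pose let the fingers close. It gives the time, the measured TCP pose, the force, the opening and the grip force at its end, in the units of the state.
- state(): the state, without advancing time (a new reading comes with each control period).
- grab_frame(name): name is "scene" or "side" or "wrist"; returns the picture (480x640x3 uint8, red, green, blue); there is no depth.
- camera_model(name): a dict with "fx", "fy", "cx", "cy" (pixels), "origin" and "rotation" of the camera in the world; the wrist camera has in their place "mount" (4x4, takes a point from camera to tool coordinates, whose origin is the TCP and whose axes are the flange's). Camera axes: x right, y up, looking along -z (the intrinsics and any distortion apply to the point x, -y, -z); pixel columns grow to the right and rows downward; lengths in mm; the calibration is good to about 2 mm. The wrist camera is an equidistant fisheye: a pixel r from the principal point sees the ray r / f radians off the axis. A picture is of the moment at which its call begins: read the wrist's pose just before it. camera_model takes no time and is no camera call.
- workorder.job_done(): hands the job in; it is judged then, once.
The state is a dict: "time_s": time; "qpos": joint angles; "qvel": joint speeds; "effort": joint torques, N m; "ee_pos": TCP position; "ee_rot": TCP orientation; "force": force on the tool from outside, world axes, zero at the start; "torque": the same for the moment, N m; "gripper_width": finger opening in mm; "gripper_force": force on a finger pad.
Only numpy, scipy, OpenCV 4.12 (cv2) and the standard library are available. Lean on these libraries where they do the work, as an engineer would, in place of code of your own. Each camera call takes 0.05 s, during which the arm holds its last target. There are 200 camera calls.

## Working session

There is one attempt and no reset: what is moved stays moved. The work goes in short steps, Python scripts to look and compute and a tool call to move; the robot and the scene stay as the last step left them, time stands still between calls to the robot, and variables do not carry over. Pictures are saved under pics/ and viewed, at most 10 in all, crops included, and the job is handed in when it is done.

Besides the shell and the picture viewer there is one more tool, called after "Emit:" as name([rows], argument=value, ...), one row to a line, values as JSON. carry_out: Moves the arm, as the interface text tells. Its arguments: {"type":"object","properties":{"commands":{"type":"array"},"force":{"type":"number"}},"required":["commands"]}

```bash
mkdir -p pics; ls; python3 - <<'E'
from workcell import state, grab_frame, camera_model
import cv2, numpy as np
for n in ("scene","side","wrist"):
    f=grab_frame(n); cv2.imwrite(f"pics/{n}0.png",f[:,:,::-1])
    print(n,{k:np.round(v,4).tolist() if not isinstance(v,str) else v for k,v in camera_model(n).items()})
print(state())
a,b=[cv2.imread(f"pics/{n}0.png") for n in("scene","side")]
E
```

```text
pics
scene {'fx': 485.204, 'fy': 485.204, 'cx': 318.817, 'cy': 236.9139, 'origin': [1167.8619, -538.4574, 988.5725], 'rotation': [44.0542, 1.1109, 46.8348]}
side {'fx': 591.1529, 'fy': 591.1529, 'cx': 322.1702, 'cy': 238.3741, 'origin': [398.8364, -851.0374, 1044.4076], 'rotation': [43.3526, 0.6763, -8.6102]}
wrist {'fx': 371.6483, 'fy': 371.6483, 'cx': 312.1408, 'cy': 239.9619, 'mount': [[-0.0005, 0.9582, 0.2861, 81.5897], [1.0, 0.0005, 0.0001, -0.0064], [-0.0001, 0.2861, -0.9582, -203.7592], [0.0, 0.0, 0.0, 1.0]]}
{'time_s': 0.15, 'qpos': array([-1.14709276e+00,  1.83423540e+01,  8.96902279e+01,  3.95010622e-04,
        7.20447695e+01, -1.14691325e+00]), 'qvel': array([ 0.0310694 , -0.11526284, -0.29530372,  0.11679715,  0.04880137,
       -0.01698029]), 'effort': array([-5.72294630e-04, -4.12774551e+01, -2.32154489e+01,  7.26667210e-02,
        4.33494255e-02, -9.00343002e-05]), 'ee_pos': array([5.74567408e+02, 4.51987697e-05, 1.78523037e+02]), 'ee_rot': array([-1.79922672e+02, -1.92380281e-03,  8.99996972e+01]), 'force': array([ 0.28720466,  0.17051374, -0.36402881]), 'torque': array([ 0.0106434 , -0.01733107,  0.04421325]), 'gripper_force': 0.0, 'gripper_width': 91.07933036641141}
```

View pics/scene0.png

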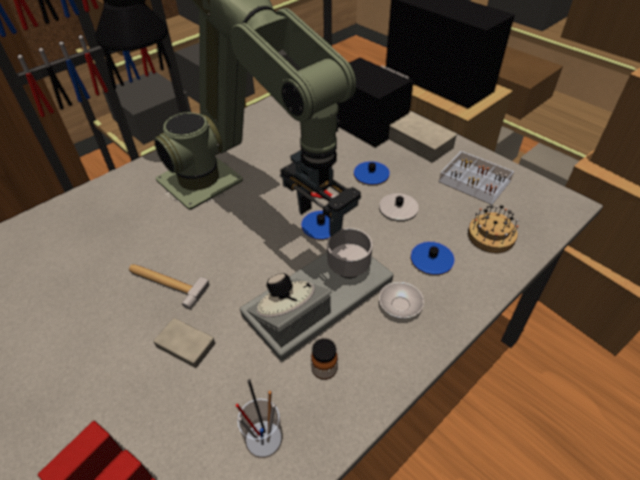

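View pics/side0.png

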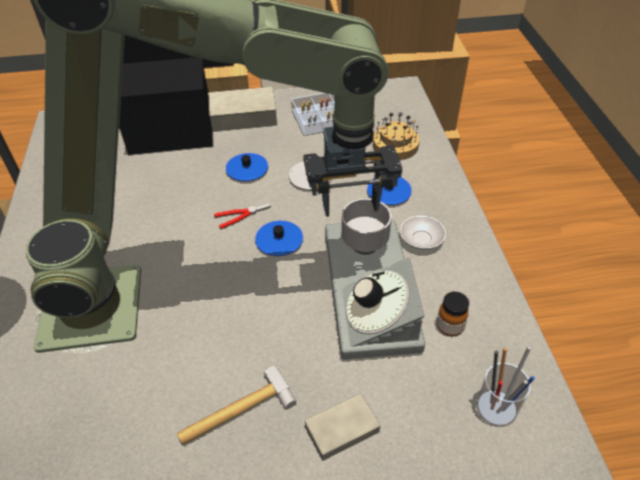

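The scene view shows four lid-like things: blue ones at (371,172), (320,224) and (432,257), and a single bare-steel one at (398,205). The steel one fits the description. In the side view the gripper half hides it at about (305,175). The pot is at (350,253) in the scene view, and the dial with its knob is at (280,290).

```bash
cat > h.py <<'E'
import numpy as np, cv2
from scipy.spatial.transform import Rotation as R
from workcell import state, grab_frame, camera_model
def tool(s): return R.from_euler('xyz',s['ee_rot'],degrees=True).as_matrix(), np.array(s['ee_pos'])
def snap(n,fn=None):
    s=state(); f=grab_frame(n)[:,:,::-1].copy()
    if fn: cv2.imwrite('pics/'+fn,f)
    return f,pose(n,s)
def pose(n,s=None):
    m=camera_model(n)
    if n=='wrist':
        Rt,t=tool(s); M=np.array(m['mount']); return n,m,Rt@M[:3,:3],Rt@M[:3,3]+t
    return n,m,R.from_euler('xyz',m['rotation'],degrees=True).as_matrix(),np.array(m['origin'])
def ray(P,uv):
    n,m,Rc,o=P; x=(uv[0]-m['cx'])/m['fx']; y=(uv[1]-m['cy'])/m['fy']
    if n=='wrist':
        r=np.hypot(x,y); k=np.sin(r)/r if r>1e-9 else 1; d=np.array([x*k,-y*k,-np.cos(r)])
    else: d=np.array([x,-y,-1.])
    d=Rc@d; return o,d/np.linalg.norm(d)
def proj(P,X):
    n,m,Rc,o=P; c=Rc.T@(np.array(X,float)-o); c=np.array([c[0],-c[1],-c[2]])
    if n=='wrist':
        r=np.arctan2(np.hypot(c[0],c[1]),c[2]); k=r/np.hypot(c[0],c[1]); q=c[:2]*k
    else: q=c[:2]/c[2]
    return q*[m['fx'],m['fy']]+[m['cx'],m['cy']]
def onz(P,uv,z):
    o,d=ray(P,uv); return o+d*(z-o[2])/d[2]
def tri(rs):
    A=sum(np.eye(3)-np.outer(d,d) for o,d in rs); b=sum((np.eye(3)-np.outer(d,d))@o for o,d in rs)
    X=np.linalg.solve(A,b); return X,[np.linalg.norm(np.cross(X-o,d)) for o,d in rs]
E
python3 - <<'E'
from h import *
P=pose('scene');Q=pose('side')
for n,z,a in (('lid',14,(398,208)),('pot',100,(350,240)),('knob',130,(279,280))): print(n,onz(P,a,z))
print(onz(Q,(367,213),100))
c=cv2.imread('pics/scene0.png')[150:280,290:470]; c=cv2.resize(c,None,fx=3,fy=3,interpolation=cv2.INTER_CUBIC)
w=cv2.imread('pics/wrist0.png')
cv2.imwrite('pics/crop1.png',c)
E
```

```text
lid [543.58166963 341.753118    14.        ]
pot [591.84980542  86.30179474 100.        ]
knob [ 586.68896172 -140.26386341  130.        ]
[634.46518194  94.67723267 100.        ]
```

View pics/wrist0.png

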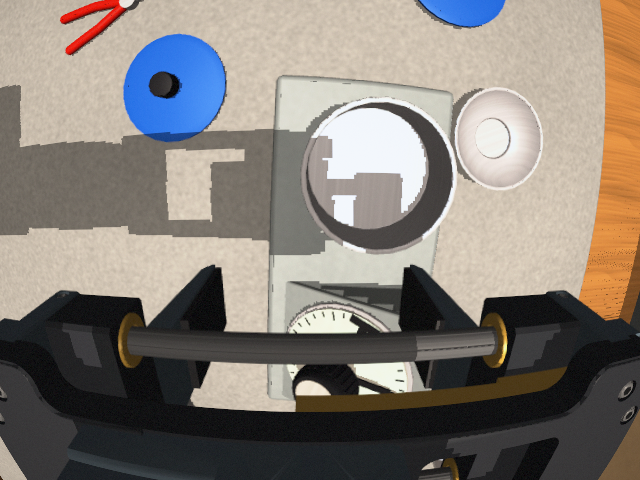

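View pics/crop1.png

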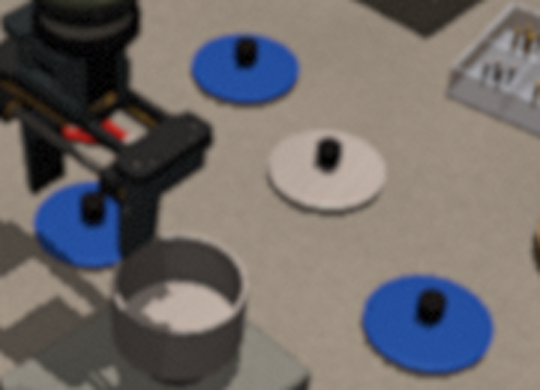

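The enlarged crop confirms it. The uncoloured steel lid is at scene (398,205) with its handle at about (399,201), and the other three are blue and are to be left alone. The wrist view shows the pot rim centred near (380,175), the dial half hidden, a blue lid at (175,88) and the dish at (498,138).

```bash
python3 - <<'E'
from h import *
s=state(); S,D,W=pose('scene'),pose('side'),pose('wrist',s)
print('pot rim',tri([ray(S,(350,243)),ray(D,(366,213)),ray(W,(380,174))]), tri([ray(S,(350,243)),ray(D,(366,213))]))
print('dish',tri([ray(S,(401,298)),ray(D,(423,230)),ray(W,(498,138))]))
print('blue1 knob',tri([ray(S,(321,219)),ray(D,(278,231)),ray(W,(163,85))]))
print('blue3 knob',tri([ray(S,(433,252)),ray(D,(389,186))]))
print('knob',tri([ray(S,(278,283)),ray(D,(368,292))]))
for z in(14,35,43): print(onz(S,(399,201),z))
E
```

```text
pot rim (array([621.57270162,  54.6120431 , 137.5572747 ]), [np.float64(1.788888893368741), np.float64(2.220954071807737), np.float64(1.8366664799599242)]) (array([622.78614415,  53.9187395 , 138.7278227 ]), [np.float64(1.7015255279539685), np.float64(1.7015255279541095)])
dish (array([768.87611818,  85.57021519,  28.10508818]), [np.float64(0.23802338930953632), np.float64(3.6397583952718287), np.float64(3.8281357587705673)])
blue1 knob (array([430.09127616, 135.36841187,  31.64790198]), [np.float64(1.784895923864349), np.float64(1.279701299268355), np.float64(1.2801805277900797)])
blue3 knob (array([729.44769148, 262.90227106,  24.46728913]), [np.float64(2.590439992644869), np.float64(2.5904399926448973)])
knob (array([ 586.10657136, -144.2931475 ,  120.43831599]), [np.float64(1.125864434661014), np.float64(1.1258644346609106)])
[525.52516567 367.57582424  14.        ]
[539.36617932 348.05270227  35.        ]
[544.63894643 340.61532247  43.        ]
```

Emit:
carry_out([
  [0, 0, 0, 150, -17, -40, 1],
  [0, 0, 0, 290, -35, -40, 1],
  [0, 0, 0, 290, -35, -40, 1],
  [0, 0, 0, 290, -35, -40, 1],
  [0, 0, 0, 290, -35, -40, 1],
  [0, 0, 0, 290, -35, -40, 1],
  [0, 0, 0, 290, -35, -40, 1],
  [0, 0, 0, 290, -35, -40, 1],
  [0, 0, 0, 290, -35, -40, 1],
  [0, 0, 0, 290, -35, -40, 1],
], force=20)

```text
time_s: 1.15
ee_pos: [540.2, 288.5, 219.0]
ee_rot: [-180.0, 0.0, 89.9]
force: [-0.2, -0.6, 0.0]
gripper_width: 91.2
gripper_force: 0.0
```

```bash
python3 - <<'E'
from h import *
w,W=snap('wrist','w1.png'); d,D=snap('side','d1.png'); S=pose('scene'); sc=cv2.imread('pics/scene0.png')
print(state()['ee_pos'],state()['ee_rot'])
X=np.array([540,347,35.])
for n,im,P,r in(('w',w,W,60),('d',d,D,14),('s',sc,S,14)):
    p=proj(P,X); print(n,p)
    g=im.max(2); m=(g<50).astype(np.uint8); k,l,st,c=cv2.connectedComponentsWithStats(m)
    for i in range(1,k):
        if st[i,4]>8 and np.linalg.norm(c[i]-p)<r: print(st[i],c[i])
m=(w.astype(int)[...,0]-w[...,2]>60)
c=np.hstack([w,cv2.resize(d[120:240,230:390],(640,480))]); cv2.imwrite('pics/c1.png',cv2.resize(c,(800,300)))
E
```

```text
[540.3250958  288.67393382 219.16039545] [-1.79997379e+02  1.29377978e-02  8.98901723e+01]
w [311.88729358 154.12250643]
[296 142  14  19 126] [300.9047619  151.96825397]
d [311.62180342 168.93442978]
[307 164   7  10  59] [309.6779661  168.52542373]
s [398.9320699  201.27089285]
[396 197   7   9  50] [398.96 201.16]
```

View pics/c1.png

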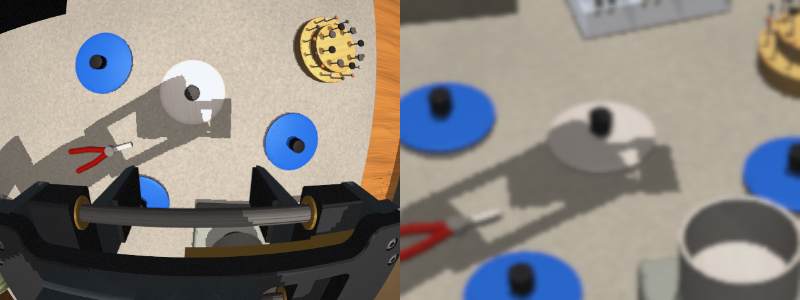

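In the composite, the steel lid in the wrist view has its handle at full-frame (307,149), and the side crop shows it clear at about (310,168). The blue lids are well apart from it.

```bash
python3 - <<'E'
from h import *
W=pose('wrist',state()); S=pose('scene');D=pose('side'); w=cv2.imread('pics/w1.png')
m=cv2.inRange(w.max(2)[120:180,280:340],0,75); k,l,st,c=cv2.connectedComponentsWithStats(m)
for i in range(1,k):
  if st[i,4]>50: print(st[i],c[i]+[280,120])
print(tri([ray(W,(307,149)),ray(D,(309.7,168.5)),ray(S,(399,201.2))]))
print(tri([ray(D,(309.7,168.5)),ray(S,(399,201.2))]))
# plate outline in wrist: bright / circle
g=cv2.cvtColor(w,cv2.COLOR_BGR2GRAY)
c=cv2.HoughCircles(cv2.medianBlur(g,5)[70:230,230:390],cv2.HOUGH_GRADIENT,1,100,param1=60,param2=15,minRadius=42,maxRadius=65)
print(c+np.array([230,70,0]))
for q in c[0]+np.array([230,70,0]): print(onz(W,q[:2],14), onz(W,(q[0]+q[2],q[1]),14)-onz(W,(q[0],q[1]),14))
E
```

```text
[ 15  19  15  22 158] [300.75316456 151.22151899]
(array([535.75437864, 352.72875074,  30.75007488]), [np.float64(0.7325115938697109), np.float64(1.237295188826172), np.float64(1.3211374291405227)])
(array([535.99877518, 353.35226476,  30.29656093]), [np.float64(1.2080699453030037), np.float64(1.2080699453030184)])
[[[307.5        146.5         51.59999847]]]
[535.40927344 354.42332336  14.        ] [56.48211596  0.40049258  0.        ]
```

Emit:
carry_out([
  [0, 0, 0, 30, -2, 0, 0.2],
  [0, 0, 0, 63, -4, 20, 0.2],
  [0, 0, 0, 63, -4, 60, 0.2],
  [0, 0, 0, 63, -4, 100, 0.2],
  [0, 0, 0, 63, -4, 140, 0.2],
  [0, 0, 0, 63, -4, 150, 0.2],
  [0, 0, 0, 63, -4, 150, 0.2],
  [0, 0, 0, 63, -4, 150, 0.2],
])

```text
time_s: 2.05
ee_pos: [537.6, 353.4, 71.2]
ee_rot: [179.8, -0.1, 90.0]
force: [-0.1, 0.3, 0.3]
gripper_width: 54.4
gripper_force: 0.0
```

```bash
python3 - <<'E'
from h import *
w,W=snap('wrist','w2.png'); s=state(); print(s['ee_pos'],s['ee_rot'],s['gripper_width'])
print(proj(W,[535.7,353,43]), proj(W,[535.7,353,14]))
cv2.imwrite('pics/c2.png',w[120:420,120:520])
E
```

```text
[537.84174157 353.7274966   71.79914613] [ 1.79765041e+02 -1.49106939e-01  8.99647536e+01] 54.93853741098599
[309.20364552 258.52268588] [309.37458387 245.45162691]
```

View pics/c2.png

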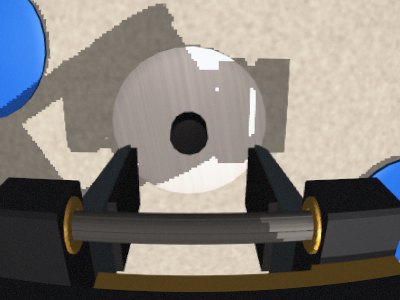

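The handle top is at full frame (308,256), within 3 px of the prediction, and it sits between the open fingers. I'm descending and gripping.

Emit:
carry_out([
  [0, 0, 0, 1, -2, 20, 0.2],
  [0, 0, 0, 1, -2, 36, 0.2],
  [0, 0, 0, 1, -2, 46, 0.2],
  [0, 0, 0, 1, -2, 50, 0.2],
  [0, 0, 0, 1, -2, 50, 0.2],
  [0, 0, 0, 1, -2, 50, -0.5],
  [0, 0, 0, 1, -2, 50, -0.6],
  [0, 0, 0, 1, -2, 50, -0.7],
  [0, 0, 0, 1, -2, 50, -1],
  [0, 0, 0, 1, -2, 50, -1],
  [0, 0, 0, 1, -2, 50, -1],
  [0, 0, 0, 1, -2, 50, -1],
], force=25)

```text
time_s: 3.3
ee_pos: [534.0, 354.0, 19.1]
ee_rot: [-180.0, 0.0, 90.0]
force: [-0.6, -0.4, 0.1]
gripper_width: 2.1
gripper_force: 0.0
```

```bash
python3 - <<'E'
from h import *
w,W=snap('wrist','w3.png'); d,D=snap('side','d3.png'); s=state(); print(s['ee_pos'],s['gripper_width'],s['gripper_force'])
c=np.hstack([w[120:420,120:520],cv2.resize(d[100:250,210:410],(400,300))]); cv2.imwrite('pics/c3.png',c)
E
```

```text
[534.0452305  353.99698118  19.15897977] 0.7582644027549905 0.0
```

View pics/c3.png

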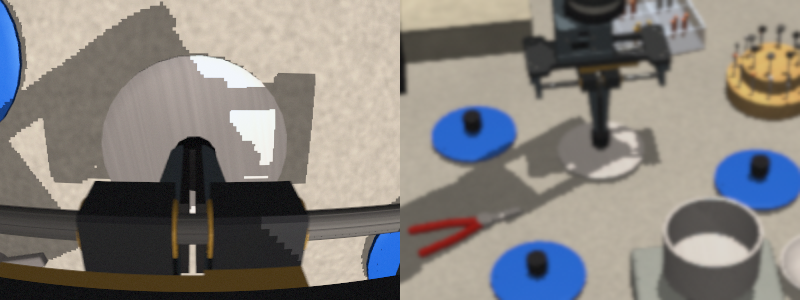

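```bash
python3 - <<'E'
from h import *
s=state(); W=pose('wrist',s); D=pose('side')
print(onz(W,(314,267),14),onz(W,(222,267),14),onz(W,(314,175),14), 'tip px',proj(W,s['ee_pos']),proj(D,s['ee_pos']))
s2=dict(s); s2['ee_pos']=np.array([537.8,353.7,71.8]); W2=pose('wrist',s2)
print(onz(W2,(310,243),14),onz(W2,(310,166),14))
d=cv2.imread('pics/d3.png')
# plate in side: crop (600,150)/2+(210,100)
print(onz(D,(510-210+10,100+75),14)); print('lid proj if at y354:',proj(D,[534,354,14]),proj(D,[534,370,14]))
E
```

```text
[535.13267233 356.26040548  14.        ] [478.74994703 355.94776456  14.        ] [535.09360401 411.38339678  14.        ] tip px [312.19481137 273.68566512] [309.19848516 172.07959151]
[536.20443385 354.86531578  14.        ] [536.30963714 411.39070489  14.        ]
[535.22051468 347.83105221  14.        ]
lid proj if at y354: [309.23511178 173.56170677] [308.43425442 169.74114347]
```

```bash
python3 - <<'E'
import cv2,numpy as np
w=cv2.imread('pics/w3.png')[210:410,230:400].astype(float); w=255*(w/255)**0.5
d=cv2.imread('pics/d3.png')[130:200,270:350].astype(float); d=255*(d/255)**0.5
cv2.imwrite('pics/c4.png',np.hstack([cv2.resize(w,(425,500)),cv2.resize(d,(375,500))]))
E
```

```text
[ WARN:0@0.076] global loadsave.cpp:1063 imwrite_ Unsupported depth image for selected encoder is fallbacked to CV_8U.
```

View pics/c4.png

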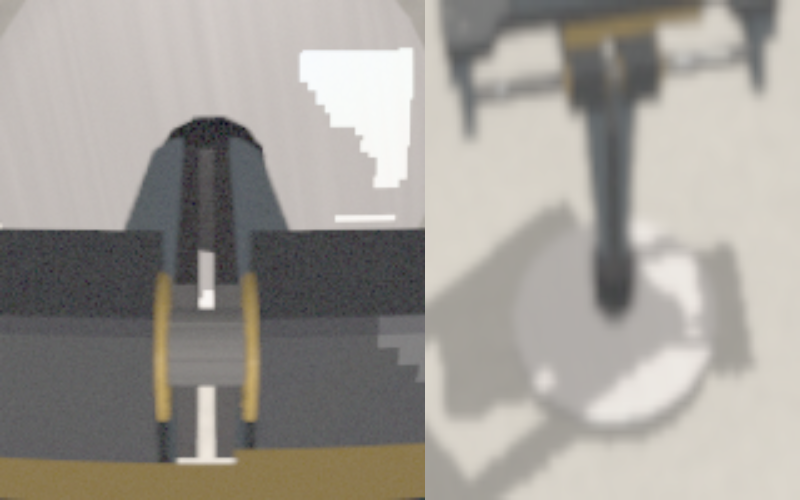

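```bash
python3 - <<'E'
from h import *
s=state(); W=pose('wrist',s); D=pose('side'); e=s['ee_pos']
print('tips',tri([ray(W,(313,270)),ray(D,(310,166))]))
for z in (0,12,24): print(z,proj(W,e+[0,0,z]),proj(D,e+[0,0,z]))
# handle far-bottom edge & top-of-handle pixel expectations
for X in ([535.5,355,43],[535.5,355,21],[535.5,368,21],[535.5,368,43],[535.5,342,43],[535.5,342,21]): print(X,proj(W,X),proj(D,X))
print(s['gripper_width'],s['gripper_force'],s['force'],s['torque'],s['time_s'])
E
```

```text
tips (array([536.055457  , 361.69701798,  33.3491473 ]), [np.float64(1.57733097923137), np.float64(1.5773309792314416)])
0 [312.19481137 273.68566512] [309.19848516 172.07959151]
12 [312.20214183 281.64198901] [309.07298285 168.60723756]
24 [312.21028405 290.48830822] [308.94607686 165.09604708]
[535.5, 355, 43] [314.95954194 288.64005481] [309.442473   164.84426792]
[535.5, 355, 21] [314.68518234 273.26187271] [309.66888882 171.25051193]
[535.5, 368, 21] [314.72285417 252.17715032] [309.01318614 168.14684006]
[535.5, 368, 43] [315.01194716 265.68403238] [308.78136455 161.74504685]
[535.5, 342, 43] [314.90297712 310.3937754 ] [310.11111153 167.97878935]
[535.5, 342, 21] [314.64389891 293.43399218] [310.33198381 174.38917427]
0.7582644027549905 0.0 [0.24554845 0.57816933 0.13456799] [-0.00034506  0.01866883 -0.03962285] 3.4
```

The picture shows the shut fingers ending just above the handle, with the handle visible beyond the tips in both views. Two measurements agree on this: the side and wrist rays, and the finger gap in pixels. The real tips stand about 24 mm above the reported TCP. I'll reopen, go lower in guarded steps and watch the force.

Emit:
carry_out([
  [0, 0, 0, 0, 1, -3, 0.0],
  [0, 0, 0, 0, 1, -3, 0.0],
  [0, 0, 0, 0, 1, -3, 0.0],
  [0, 0, 0, 0, 1, -3, 0.0],
  [0, 0, 0, 0, 1, 2, 0.0],
  [0, 0, 0, 0, 1, 5, 0.0],
  [0, 0, 0, 0, 1, 7, 0.0],
  [0, 0, 0, 0, 1, 7, 0.0],
])

```text
time_s: 4.2
ee_pos: [534.7, 353.8, 11.5]
ee_rot: [-180.0, 0.0, 90.0]
force: [0.3, 0.8, -0.3]
gripper_width: 45.5
gripper_force: 0.0
```

The TCP now reads 11.5 mm, below the plate top at 14 mm, with no contact force. That confirms the fingers are short. I'm continuing down.

Emit:
carry_out([
  [0, 0, 0, 0, 0, 4, 0.0],
  [0, 0, 0, 0, 0, 8, 0.0],
  [0, 0, 0, 0, 0, 11, 0.0],
  [0, 0, 0, 0, 0, 11, 0.0],
  [0, 0, 0, 0, 0, 11, -0.6],
  [0, 0, 0, 0, 0, 11, -0.8],
  [0, 0, 0, 0, 0, 11, -1],
  [0, 0, 0, 0, 0, 11, -1],
  [0, 0, 0, 0, 0, 11, -1],
  [0, 0, 0, 0, 0, 11, -1],
], force=25)

```text
time_s: 5.2
ee_pos: [535.2, 354.1, 1.3]
ee_rot: [180.0, -0.0, 90.0]
force: [-0.2, -0.6, 0.6]
gripper_width: 24.4
gripper_force: 25.0
```

Grip confirmed: width 24.4 mm at 25 N. Now lifting.

Emit:
carry_out([
  [0, 0, 0, 0, 0, -5, -1],
  [0, 0, 0, 0, 0, -20, -1],
  [0, 0, 0, 0, 0, -50, -1],
  [0, 0, 0, 0, 0, -85, -1],
  [0, 0, 0, 0, 0, -120, -1],
  [0, 0, 0, 0, 0, -155, -1],
  [0, 0, 0, 0, 0, -190, -1],
  [0, 0, 0, -20, 6, -200, -1],
  [0, 0, 0, -50, 15, -200, -1],
  [0, 0, 0, -85, 25, -200, -1],
  [0, 0, 0, -120, 35, -200, -1],
  [0, 0, 0, -150, 43, -200, -1],
  [0, 0, 0, -150, 43, -200, -1],
  [0, 0, 0, -150, 43, -200, -1],
])

```text
time_s: 6.6
ee_pos: [577.8, 203.6, 201.0]
ee_rot: [-179.9, -0.0, 89.9]
force: [0.0, 0.8, -2.7]
gripper_width: 24.5
gripper_force: 25.0
```

```bash
python3 - <<'E'
from h import *
s=state(); print(s['ee_pos'],s['ee_rot'],s['gripper_width'],s['gripper_force'],s['force'])
w,W=snap('wrist','w5.png'); d,D=snap('side','d5.png'); c,S=snap('scene','s5.png')
# pot rim from w0 by ellipse on inner+outer rim edges
s0=dict(s); s0['ee_pos']=np.array([574.57,0,178.52]); s0['ee_rot']=np.array([-179.92,0,90]); W0=pose('wrist',s0)
w0=cv2.imread('pics/w0.png') if False else cv2.imread('pics/wrist0.png')
def show(im,y0,y1,x0,x1,k): return cv2.resize(im[y0:y1,x0:x1],None,fx=k,fy=k,interpolation=cv2.INTER_CUBIC)
t=np.vstack([np.hstack([cv2.resize(show(w,60,300,200,440,1),(300,300)),cv2.resize(w0[80:270,280:470],(300,300))]),np.hstack([cv2.resize(d[130:260,270:400],(300,300)),cv2.resize(c[150:290,290:430],(300,300))])])
cv2.imwrite('pics/c5.png',t)
E
```

```text
[577.77327997 203.55873264 200.99210847] [-1.79949745e+02 -2.65946726e-02  8.99086169e+01] 24.526597963088843 24.999747276306152 [ 0.01428048  0.83684697 -2.68276211]
```

View pics/c5.png

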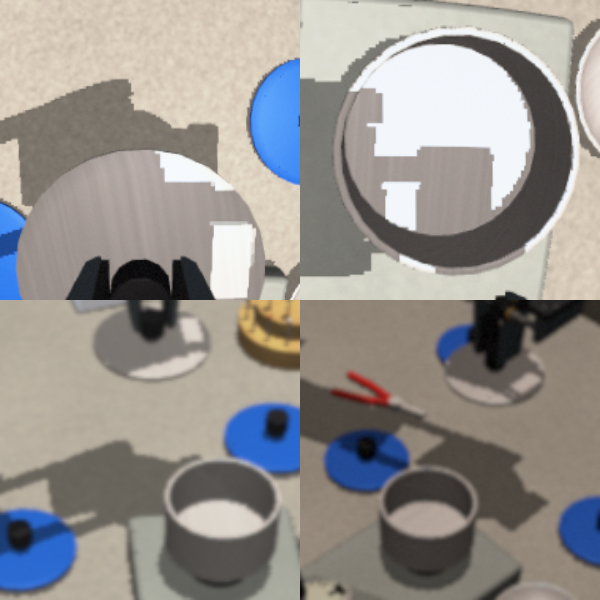

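The composite shows the lid hanging level in the grip: plate edge in the wrist view at left x≈212, right x≈413 and top y≈179. The pot rim from the first wrist frame spans about (301..457, 98..253), and its mouth is clear in the side and scene views.

```bash
python3 - <<'E'
from h import *
s=state(); S,D=pose('scene'),pose('side')
s0=dict(s); s0['ee_pos']=np.array([574.57,0,178.52]); s0['ee_rot']=np.array([-179.92,0,90]); W0=pose('wrist',s0)
L=(280+34/1.579,175.3);Rr=(280+279/1.579,175.3);T=(379.1,80+28/1.579);B=(379.1,80+273/1.579)
for z in (128,132,136,140):
    p=[onz(W0,q,z)[:2] for q in(L,Rr,T,B)]
    cx=(p[0]+p[1])[0]/2; cy=(p[2]+p[3])[1]/2
    a=onz(D,(366,198.5),z)[:2]; b=onz(S,(349.5,227.5),z)[:2]; c=np.array([cx,cy])
    print(z,c.round(1),'r',((p[1]-p[0])[0]/2).round(1),((p[2]-p[3])[1]/2).round(1),'side/scene r',np.linalg.norm(a-c).round(1),np.linalg.norm(b-c).round(1))
W=pose('wrist',s); z=s['ee_pos'][2]+12.5
pl,pr,pt=[onz(W,q,z)[:2] for q in((212,262),(412.8,262),(312.4,179.2))]
print('lid cx',(pl+pr)/2,'r',(pr-pl)/2,'cy',pt-[0,58],'tcp',s['ee_pos'])
E
```

```text
128 [622.9  51. ] r 55.7 55.2 side/scene r 63.4 63.6
132 [622.2  51.5] r 54.8 54.3 side/scene r 58.8 58.7
136 [621.4  52. ] r 54.0 53.5 side/scene r 54.1 53.8
140 [620.7  52.5] r 53.1 52.6 side/scene r 49.5 48.9
lid cx [577.74098903 216.54260796] r [5.63652999e+01 3.44128563e-02] cy [577.7014677  204.20381122] tcp [577.6259209  204.97143493 201.05401107]
```

Emit:
carry_out([
  [0, 0, 0, -20, 6, 0, -1],
  [0, 0, 0, -50, 14, 0, -1],
  [0, 0, 0, -85, 24, 0, -1],
  [0, 0, 0, -115, 33, 0, -1],
  [0, 0, 0, -138, 40, 0, -1],
  [0, 0, 0, -151, 43.5, 0, -1],
  [0, 0, 0, -151.5, 43.5, 15, -1],
  [0, 0, 0, -151.5, 43.5, 35, -1],
  [0, 0, 0, -151.5, 43.5, 46, -1],
  [0, 0, 0, -151.5, 43.5, 50, -1],
  [0, 0, 0, -151.5, 43.5, 50, -1],
  [0, 0, 0, -151.5, 43.5, 50, -1],
])

```text
time_s: 7.95
ee_pos: [622.1, 52.9, 152.0]
ee_rot: [179.9, -0.0, 90.0]
force: [-0.2, -0.4, -2.4]
gripper_width: 24.5
gripper_force: 25.0
```

```bash
python3 - <<'E'
from h import *
s=state(); print(s['ee_pos'],s['ee_rot'],s['force'])
w,W=snap('wrist','w6.png'); d,D=snap('side','d6.png'); c,S=snap('scene','s6.png')
g=np.hstack([cv2.resize(d[170:260,320:410],(480,480)),cv2.resize(c[200:290,305:395],(480,480))]); cv2.imwrite('pics/c6.png',g)
# compare: horizontal extents of lid (bright) and pot in side: print row profile
for nm,im,P in(('side',d,D),('scene',c,S)):
    for X in([622,52.5,164],[622,52.5,134.5]): print(nm,proj(P,X))
E
```

```text
[622.11645012  52.94869022 152.01436698] [ 1.79905651e+02 -1.06794883e-02  9.00305086e+01] [-0.22439701 -0.42282013 -2.41909027]
side [366.5494879  205.82517865]
side [365.97428594 215.59258639]
scene [349.87308595 235.13634306]
scene [349.54785538 243.66742747]
```

Emit:
carry_out([
  [0, 0, 0, 0, 0, 5, -1],
  [0, 0, 0, 0, 0, 10, -1],
  [0, 0, 0, 0, 0, 14, -1],
  [0, 0, 0, 0, 0, 17, -1],
  [0, 0, 0, 0, 0, 20, -1],
  [0, 0, 0, 0, 0, 20, -1],
  [0, 0, 0, 0, 0, 20, -1],
  [0, 0, 0, 0, 0, 20, -1],
  [0, 0, 0, 0, 0, 20, -1],
])

```text
time_s: 9.0
ee_pos: [621.7, 52.5, 131.4]
ee_rot: [180.0, -0.0, 90.0]
force: [0.0, -0.8, -1.1]
gripper_width: 24.5
gripper_force: 25.0
```

```bash
python3 - <<'E'
from h import *
f=[]
for i in range(4): s=state(); f.append(s['force'][2]); d,D=snap('side','d7.png')
c,S=snap('scene','s7.png'); print(s['ee_pos'],f)
E
```

```text
[621.56941331  52.49793753 131.30509661] [np.float64(-1.1328343412065964), np.float64(-1.9192068881538706), np.float64(-2.6679681726194104), np.float64(-1.4081841230815848)]
```

```bash
python3 - <<'E'
from h import *
D=pose('side')
a,b=[cv2.imread(f'pics/d{i}.png') for i in(6,7)]
print('rim-bottom px per mm', proj(D,[622,0,80])-proj(D,[622,0,75]), proj(D,[622,-2.5,74.5]))
for u in (360,366,372):
  print(a[222:262,u].mean(1).round().astype(int).tolist()); print(b[222:262,u].mean(1).round().astype(int).tolist())
# pointer region change
m=cv2.absdiff(a,b).max(2)[265:335,340:415]; print('dial diff',(m>40).sum(), 'frame diff', (cv2.absdiff(cv2.imread('pics/d5.png'),b).max(2)[265:335,340:415]>40).sum())
E
```

```text
rim-bottom px per mm [ 0.10572169 -1.52340935] [369.82094417 252.28836501]
[216, 215, 188, 129, 114, 123, 125, 125, 124, 122, 113, 90, 81, 81, 81, 80, 80, 81, 81, 81, 81, 81, 81, 81, 81, 80, 81, 80, 76, 62, 49, 60, 83, 94, 98, 97, 97, 97, 97, 103]
[123, 124, 124, 123, 128, 159, 205, 219, 220, 201, 134, 87, 81, 82, 81, 82, 81, 81, 81, 82, 82, 81, 81, 81, 80, 81, 81, 80, 76, 63, 50, 60, 83, 96, 99, 98, 98, 97, 97, 101]
[216, 219, 216, 183, 127, 120, 126, 127, 126, 125, 119, 101, 86, 81, 81, 81, 82, 81, 81, 81, 82, 81, 81, 80, 81, 81, 82, 83, 83, 77, 57, 48, 65, 90, 97, 97, 97, 97, 98, 101]
[122, 121, 122, 127, 156, 201, 213, 217, 220, 217, 183, 117, 83, 81, 81, 82, 82, 82, 82, 82, 82, 81, 81, 81, 81, 81, 81, 81, 81, 76, 56, 48, 66, 90, 98, 98, 97, 97, 98, 101]
[218, 219, 210, 165, 119, 122, 128, 128, 126, 124, 115, 91, 79, 80, 80, 80, 79, 80, 81, 81, 82, 85, 84, 84, 85, 84, 84, 84, 76, 60, 59, 80, 93, 96, 97, 97, 98, 100, 112, 141]
[123, 123, 128, 158, 203, 213, 215, 218, 220, 211, 164, 105, 81, 80, 80, 80, 81, 80, 81, 80, 80, 81, 81, 80, 80, 80, 80, 80, 73, 58, 59, 81, 94, 97, 98, 98, 98, 100, 113, 142]
dial diff 0 frame diff 0
```

The pot and pointer haven't moved although the plug is about 4 mm inside the mouth, so it is going in cleanly. I'm lowering it until the pot carries the load.

Emit:
carry_out([
  [0, 0, 0, 0, 0, 1.5, -1],
  [0, 0, 0, 0, 0, 3, -1],
  [0, 0, 0, 0, 0, 4.5, -1],
  [0, 0, 0, 0, 0, 6, -1],
  [0, 0, 0, 0, 0, 7.5, -1],
  [0, 0, 0, 0, 0, 9, -1],
  [0, 0, 0, 0, 0, 10.5, -1],
  [0, 0, 0, 0, 0, 12, -1],
  [0, 0, 0, 0, 0, 13.5, -1],
  [0, 0, 0, 0, 0, 15, -1],
  [0, 0, 0, 0, 0, 16, -1],
  [0, 0, 0, 0, 0, 16, -1],
  [0, 0, 0, 0, 0, 16, -1],
])

```text
time_s: 10.55
ee_pos: [621.7, 52.5, 115.3]
ee_rot: [180.0, -0.0, 90.0]
force: [1.7, -0.1, -0.2]
gripper_width: 24.4
gripper_force: 25.0
```

```bash
python3 - <<'E'
from h import *
f=[]
for i in range(5): s=state(); f.append(s['force'].round(1).tolist()); d,D=snap('side','d8.png')
c,S=snap('scene','s8.png'); print(s['ee_pos'],s['ee_rot'],f)
a=cv2.imread('pics/d6.png')
print('dial diff',(cv2.absdiff(a,d).max(2)[265:335,340:415]>40).sum())
for u in (360,366,372): print(d[222:262,u].mean(1).round().astype(int).tolist())
E
```

```text
[621.68930853  52.50605977 115.26415143] [1.79973268e+02 1.03024035e-04 9.00011390e+01] [[1.7, -0.1, -0.2], [1.5, 0.4, -0.2], [1.0, -0.6, -0.4], [2.1, -0.6, 0.6], [2.2, 0.7, 0.1]]
dial diff 179
[123, 123, 123, 123, 124, 124, 124, 124, 124, 127, 145, 185, 214, 221, 207, 146, 94, 82, 82, 82, 82, 81, 81, 81, 82, 82, 82, 82, 81, 81, 81, 81, 83, 87, 93, 97, 97, 98, 98, 99]
[124, 124, 124, 124, 124, 123, 123, 123, 127, 157, 202, 213, 216, 221, 223, 207, 132, 84, 81, 81, 82, 82, 82, 81, 82, 82, 82, 82, 82, 82, 82, 81, 82, 84, 90, 96, 98, 97, 97, 100]
[126, 126, 127, 125, 125, 124, 123, 128, 154, 198, 213, 216, 218, 221, 215, 175, 113, 82, 80, 80, 80, 81, 80, 81, 80, 80, 81, 81, 80, 80, 80, 81, 82, 88, 96, 98, 99, 100, 105, 129]
```

Emit:
carry_out([
  [0, 0, 0, 0, 0, 0, -0.4],
  [0, 0, 0, 0, 0, 0, -0.3],
  [0, 0, 0, 0, 0, 0, -0.1],
  [0, 0, 0, 0, 0, 0, 0],
  [0, 0, 0, 0, 0, 0, 0],
  [0, 0, 0, 0, 0, -20, 0],
  [0, 0, 0, 0, 0, -60, 0],
  [0, 0, 0, 0, 0, -105, 0],
  [0, 0, 0, -30, 0, -145, 0],
  [0, 0, 0, -80, 0, -145, 0.2],
  [0, 0, 0, -130, 0, -145, 0.5],
  [0, 0, 0, -150, -40, -145, 1],
  [0, 0, 0, -150, -40, -145, 1],
  [0, 0, 0, -150, -40, -145, 1],
  [0, 0, 0, -150, -40, -145, 1],
  [0, 0, 0, -150, -40, -145, 1],
])

```text
time_s: 12.45
ee_pos: [582.4, -96.6, 260.3]
ee_rot: [180.0, -0.0, 90.1]
force: [-0.3, 0.7, -0.7]
gripper_width: 91.1
gripper_force: 0.0
```

```bash
python3 - <<'E'
from h import *
s=state(); print(s['ee_pos'],s['time_s'])
d,D=snap('side','d9.png'); c,S=snap('scene','s9.png'); w,W=snap('wrist','w9.png')
for u in (360,366,372): print(d[222:262,u].mean(1).round().astype(int).tolist())
t=np.vstack([np.hstack([cv2.resize(w[0:480:,140:500],(300,400)),cv2.resize(d[190:340,320:425],(280,400))]),])
e=cv2.resize(c[200:340,230:390],(220,193)); e=np.vstack([e,np.zeros((207,220,3),np.uint8)])
cv2.imwrite('pics/c9.png',np.hstack([t,e]))
# dark pixels in dial card, side view
g=d[255:345,335:420]; print(g.shape)
E
```

```text
[582.38806059 -96.63244316 260.2546705 ] 12.45
[216, 216, 217, 217, 217, 217, 217, 217, 217, 217, 217, 219, 221, 223, 210, 148, 95, 83, 83, 83, 83, 83, 83, 83, 83, 83, 83, 83, 83, 82, 82, 83, 84, 89, 96, 99, 99, 99, 99, 100]
[207, 217, 218, 217, 217, 217, 217, 216, 216, 215, 216, 216, 219, 223, 225, 210, 134, 86, 83, 83, 83, 83, 83, 83, 83, 83, 84, 83, 83, 83, 83, 83, 83, 85, 92, 98, 100, 100, 100, 102]
[220, 220, 220, 219, 218, 218, 217, 217, 217, 217, 217, 218, 220, 223, 218, 182, 117, 84, 82, 82, 82, 82, 82, 82, 82, 81, 82, 82, 81, 81, 81, 82, 84, 90, 97, 99, 100, 101, 107, 132]
(90, 85, 3)
```

View pics/c9.png

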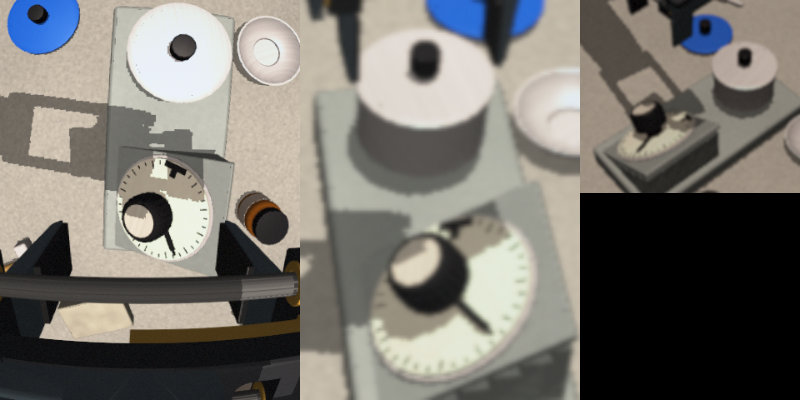

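The lid sits level on the pot with its plate flush on the rim. In the wrist frame the zero mark T is near (354,200), the pointer tip near (349,306) and the dial centre near (338,250). The pointer swung clockwise and the T is about 160° behind it, so the knob has to turn clockwise. Next I take a closer look from a second place and work from numbers only, as the picture allowance is used up.

Emit:
carry_out([
  [0, 0, 0, -40, 0, 0, 1],
  [0, 0, 0, -80, 0, 10, 1],
  [0, 0, 0, -110, 0, 30, 1],
  [0, 0, 0, -110, 0, 30, 1],
  [0, 0, 0, -110, 0, 30, 1],
  [0, 0, 0, -110, 0, 30, 1],
  [0, 0, 0, -110, 0, 30, 1],
])

```text
time_s: 13.3
ee_pos: [582.2, -206.4, 231.2]
ee_rot: [179.9, 0.0, 90.1]
force: [0.5, 0.2, 0.9]
gripper_width: 91.0
gripper_force: 0.0
```

```bash
cat > dial.py <<'E'
from h import *
def card(im,c,r):
    """ellipse of the pale-yellow card near pixel c"""
    b,g,rr=[im[...,i].astype(int) for i in range(3)]
    H=cv2.cvtColor(im,cv2.COLOR_BGR2HSV)
    return H
E
python3 - <<'E'
from h import *
s0=state(); w,W=snap('wrist','w10.png'); print(s0['ee_pos'],s0['ee_rot'])
for nm,X in (('card0',[600,-144,90]),('knob',[586,-144,120])): print(nm,proj(W,X))
p=proj(W,[600,-144,90]).astype(int)
H=cv2.cvtColor(w,cv2.COLOR_BGR2HSV)
for y in range(p[1]-90,p[1]+100,12): print(y,[tuple(int(v) for v in w[y,x]) [0::1] if 0 else '%d/%d/%d'%(H[y,x][0],H[y,x][1],H[y,x][2]) for x in range(p[0]-110,p[0]+120,14)])
E
```

```text
[ 582.15789724 -206.38352347  231.1600574 ] [1.79900462e+02 1.57101722e-02 9.00910246e+01]
card0 [331.32159521 152.86366746]
knob [316.58194845 154.74787529]
62 ['17/36/207', '16/35/210', '16/37/211', '18/36/191', '30/16/205', '26/20/202', '26/18/198', '32/17/197', '30/15/201', '28/17/199', '28/15/199', '23/16/201', '30/14/200', '28/17/200', '30/16/201', '16/37/207', '18/37/208']
74 ['18/35/209', '20/34/203', '18/36/192', '16/20/142', '30/16/204', '32/18/201', '30/15/200', '30/16/176', '30/15/175', '27/18/140', '33/20/155', '26/14/143', '20/19/163', '32/16/205', '28/16/191', '17/36/208', '18/37/206']
86 ['15/34/211', '17/37/207', '18/37/208', '27/17/150', '28/18/203', '28/18/170', '30/16/176', '32/19/241', '33/20/234', '165/28/37', '32/26/129', '15/21/148', '25/17/166', '25/20/166', '23/14/164', '28/17/175', '16/38/204']
98 ['18/36/205', '18/36/201', '17/34/207', '25/18/169', '32/17/200', '30/15/171', '34/17/242', '35/18/243', '35/19/243', '38/31/181', '37/18/244', '37/22/105', '11/23/158', '22/17/164', '27/17/164', '28/16/187', '18/35/206']
110 ['19/35/118', '17/37/201', '18/36/205'
[... 1944 characters left out ...]
'16/34/213', '17/36/211']
218 ['18/34/215', '18/37/191', '18/36/122', '17/16/112', '30/18/115', '34/17/117', '30/16/97', '17/34/151', '39/30/84', '19/45/175', '17/44/150', '25/16/98', '21/17/103', '23/18/171', '28/18/174', '17/39/209', '18/36/215']
230 ['17/33/206', '17/34/208', '19/34/215', '17/35/204', '18/35/209', '17/39/117', '18/36/218', '16/35/206', '16/39/218', '19/35/195', '39/18/102', '21/18/101', '25/15/100', '28/18/171', '30/18/184', '16/35/206', '17/35/210']
242 ['17/37/209', '17/36/205', '18/36/210', '18/37/209', '18/36/213', '18/37/207', '16/37/213', '17/36/212', '18/38/217', '16/37/209', '19/36/220', '18/37/212', '17/35/218', '19/35/206', '22/28/166', '19/36/211', '17/38/214']
```

```bash
cat > dial.py <<'E'
from h import *
def cardmask(im,c,r):
    H,S,V=[v.astype(int) for v in cv2.split(cv2.cvtColor(im,cv2.COLOR_BGR2HSV))]
    m=((V>233)&(S<26))|((S>=42)&(V>158)&(V<184)&(H>14)&(H<24))
    yy,xx=np.mgrid[:480,:640]; m&=np.hypot(xx-c[0],yy-c[1])<r
    m=cv2.morphologyEx(m.astype(np.uint8),cv2.MORPH_OPEN,np.ones((3,3)))
    k,l,st,_=cv2.connectedComponentsWithStats(cv2.dilate(m,np.ones((7,7))))
    return m*(l==1+np.argmax(st[1:,4]))
def ell(im,c,r):
    h=cv2.convexHull(cv2.findNonZero(cardmask(im,c,r)))
    return cv2.fitEllipse(h),h[:,0,:].astype(float)
def tiltn(psi):
    a=np.radians(psi);t=np.radians(32); n=np.array([-np.sin(t)*np.cos(a),-np.sin(t)*np.sin(a),np.cos(t)])
    x=np.array([np.cos(t)*np.cos(a),np.cos(t)*np.sin(a),np.sin(t)]); return n,x,np.cross(n,x)
def onplane(P,uv,c,n):
    o,d=ray(P,uv); return o+d*((c-o)@n)/(d@n)
E
python3 - <<'E'
from dial import *
s=state()
def WP(p,r): return pose('wrist',dict(s,ee_pos=np.array(p),ee_rot=np.array(r)))
V=[(cv2.imread('pics/w9.png'),WP([582.39,-96.63,260.25],[180,0,90.1]),(338,250),75),(cv2.imread('pics/w10.png'),WP([582.16,-206.38,231.16],[179.9,0,90.09]),(335,150),85),
 (cv2.imread('pics/d9.png'),pose('side'),(376,303),50),(cv2.imread('pics/s9.png'),pose('scene'),(279,297),45)]
E=[]
for im,P,c,r in V:
    e,h=ell(im,c,r); E.append((P,e,h)); print(P[0],np.round(e[0],1),np.round(e[1],1),round(e[2],1),len(h))
rs=[ray(P,e[0]) for P,e,h in E]
print(tri(rs[:2]),tri(rs[:3]),tri(rs))
# housing edges in w10: direction at z=40
for psi in (-20,-15,-10,-5,0,5,10):
  c=tri(rs[:3])[0]; n,x,y=tiltn(psi)
  o=[]
  for P,e,h in E[:2]:
    q=np.array([onplane(P,u,c,n) for u in h])-c; q2=np.c_[q@x,q@y]; (cc,rr)=cv2.minEnclosingCircle(q2.astype(np.float32)); d=np.hypot(*(q2-cc).T); o+= [np.round(cc,1),round(rr,1),round(d.std(),2)]
  print(psi,o)
E
```

```text
wrist [335.6 250.7] [104.7 124. ] 154.2 35
wrist [339.8 150.6] [126.6 141.6] 177.4 43
side [392.7 295.4] [16.4 25. ] 7.5 10
scene [267.9 269.8] [24.4 52.4] 74.9 11
(array([ 608.38450853, -142.35175455,   78.56067069]), [np.float64(0.3373382768105294), np.float64(0.33733827681040846)]) (array([ 617.63029144, -141.27821945,   94.93595402]), [np.float64(11.351574816284067), np.float64(10.12675506500135), np.float64(21.0942939546913)]) (array([ 601.77219522, -147.20331632,  144.82524164]), [np.float64(25.514879111759946), np.float64(8.32752755620183), np.float64(38.318839599971476), np.float64(37.950871672962776)])
-20 [array([-16. ,  -3.4]), 68.1, np.float64(1.99), array([-16. ,  -2.9]), 69.8, np.float64(2.14)]
-15 [array([-16.3,  -2.7]), 67.8, np.float64(1.52), array([-16.5,  -2.7]), 69.1, np.float64(1.51)]
-10 [array([-16.8,  -2.5]), 67.5, np.float64(0.91), array([-17.1,  -2.7]), 68.4, np.float64(0.91)]
-5 [array([-17.2,  -2.2]), 67.4, np.float64(0.43), array([-17.4,  -2. ]), 67.7, np.float64(0.36)]
0 [array([-17.5,  -1.5]), 68.1, np.float64(0.64), array([-17.4,  -1.3]), 68.0, np.float64(0.48)]
5 [array([-17.7,  -0.9]), 69.6, np.float64(1.33), array([-17.4,  -0.7]), 68.9, np.float64(1.09)]
10 [array([-17.7,  -0.4]), 71.4, np.float64(2.12), array([-17.1,  -0.5]), 69.9, np.float64(1.77)]
```

```bash
cat >> dial.py <<'E'
def WP(p,r): return pose('wrist',dict(state(),ee_pos=np.array(p),ee_rot=np.array(r)))
def views(): return [(cv2.imread('pics/w9.png'),WP([582.39,-96.63,260.25],[180,0,90.1]),(338,250),75),(cv2.imread('pics/w10.png'),WP([582.16,-206.38,231.16],[179.9,0,90.09]),(335,150),85)]
E
python3 - <<'E'
from dial import *
V=views(); E=[(P,)+ell(im,c,r) for im,P,c,r in V]
for psi in (-6,-4,-3,-2,0):
  n,x,y=tiltn(psi)
  for z in (80,84,88):
    c=np.array([603+(z-85.8)*-.2,-142.3,z]); o=[]
    for P,e,h in E:
      q=np.array([onplane(P,u,c,n) for u in h])-c; q2=np.c_[q@x,q@y]
      A=np.c_[2*q2,np.ones(len(q2))]; sol=np.linalg.lstsq(A,(q2**2).sum(1),rcond=None)[0]; rr=np.sqrt(sol[2]+sol[0]**2+sol[1]**2); d=np.hypot(*(q2-sol[:2]).T)
      o+=[(c+x*sol[0]+y*sol[1]).round(1).tolist(),round(rr,2),round(d.std(),2)]
    print(psi,z,o)
# housing yaw: long edges in w10/w9 at z=40 
for im,P,_,_ in V:
  S=cv2.cvtColor(im,cv2.COLOR_BGR2HSV)[...,1].astype(int)
  S=cv2.GaussianBlur(S.astype(np.float32),(5,5),0)
  L=[];
  for v in range(20,130,10):
    row=S[v]; xs=np.where(row[200:330]<25)[0]
    if len(xs): L.append(onz(P,(200+xs[0],v),40)[:2])
  L=np.array(L); print(L.round(1).tolist(), 'psi',np.degrees(np.arctan(-np.polyfit(L[:,1],L[:,0],1)[0])))
E
```

```text
-6 80 [[603.4, -144.1, 79.7], np.float64(67.8), np.float64(0.48), [603.3, -142.1, 79.5], np.float64(68.42), np.float64(0.44)]
-6 84 [[603.2, -142.6, 83.9], np.float64(67.05), np.float64(0.48), [603.1, -141.9, 83.8], np.float64(67.59), np.float64(0.44)]
-6 88 [[603.0, -141.2, 88.2], np.float64(66.3), np.float64(0.47), [602.8, -141.7, 88.1], np.float64(66.76), np.float64(0.43)]
-4 80 [[603.4, -144.3, 79.6], np.float64(67.96), np.float64(0.35), [603.3, -142.4, 79.5], np.float64(68.45), np.float64(0.28)]
-4 84 [[603.2, -142.9, 83.9], np.float64(67.21), np.float64(0.35), [603.0, -142.2, 83.8], np.float64(67.61), np.float64(0.27)]
-4 88 [[602.9, -141.4, 88.2], np.float64(66.45), np.float64(0.34), [602.7, -142.0, 88.1], np.float64(66.78), np.float64(0.27)]
-3 80 [[603.4, -144.4, 79.6], np.float64(68.05), np.float64(0.35), [603.3, -142.6, 79.4], np.float64(68.46), np.float64(0.26)]
-3 84 [[603.2, -143.0, 83.9], np.float64(67.29), np.float64(0.35), [603.0, -142.3, 83.8], np.float64(67.63), np.float64(0.25)]
-3 88 [[602.9, -141.6, 88.2], np.float64(66.53), np.float64(0.34), [602.7, -142.1, 88.
[... 487 characters left out ...]
03.2, -143.0, 79.4], np.float64(68.51), np.float64(0.48)]
0 84 [[603.2, -143.4, 83.9], np.float64(67.55), np.float64(0.6), [602.9, -142.8, 83.7], np.float64(67.67), np.float64(0.47)]
0 88 [[603.0, -141.9, 88.2], np.float64(66.77), np.float64(0.6), [602.7, -142.5, 88.1], np.float64(66.84), np.float64(0.47)]
[[542.4, 117.6], [541.4, 105.2], [540.4, 93.0], [540.5, 80.9], [539.4, 69.0], [538.3, 57.2], [538.3, 45.4], [537.2, 33.8], [536.0, 22.3], [536.0, 10.8], [534.8, -0.7]] psi -3.5395320036232785
[[534.7, -0.8], [534.8, -12.4], [533.9, -23.8], [532.9, -35.0], [531.9, -46.2], [532.0, -57.2], [530.9, -68.1], [529.9, -78.9], [529.8, -89.7], [528.7, -100.4], [527.6, -111.1]] psi -3.739548444710538
```

```bash
cat >> dial.py <<'E'
PSI=-3.6; C=np.array([603,-142.5,84.5]); N,X,Y=tiltn(PSI); G=C+33*N
def marks(im,P,c=C,lo=46,hi=66,verb=True):
    """dark blobs on the card: angle clockwise from uphill, radius"""
    V=cv2.cvtColor(im,cv2.COLOR_BGR2HSV)[...,2]; p=proj(P,c).astype(int); M=np.zeros((480,640),np.uint8); Q={}
    for v in range(max(0,p[1]-110),min(480,p[1]+110)):
        for u in range(p[0]-110,p[0]+110):
            if V[v,u]<75:
                q=onplane(P,(u,v),c,N)-c; a,b=q@X,-q@Y; r=np.hypot(a,b)
                if lo<r<hi: M[v,u]=1; Q[v,u]=(np.degrees(np.arctan2(b,a)),r)
    k,l,st,_=cv2.connectedComponentsWithStats(M,connectivity=8); out=[]
    for i in range(1,k):
        if st[i,4]>=25:
            t=np.array([Q[v,u] for v,u in zip(*np.where(l==i))]); z=np.exp(1j*np.radians(t[:,0])).mean()
            w=np.degrees(np.angle(np.exp(1j*np.radians(t[:,0]))/z))
            out.append((round(np.degrees(np.angle(z)),1),st[i,4].item(),'width',round(w.min(),1),round(w.max(),1),'r',t[:,1].min().round(),t[:,1].max().round()))
    return out
E
python3 - <<'E'
from dial import *
for im,P,_,_ in views():
  for m in marks(im,P): print(m)
  print()
print(G,N,X)
# target tool pose: z=-N ; tip offset
s=state(); Rt,t=tool(s)
print(s['qpos'])
# initial tool axes at yaw such that finger-line angle a (clockwise, from uphill)
E
```

```text
(np.float64(-74.0), 240, 'width', np.float64(-13.7), np.float64(13.5), 'r', np.float64(49.0), np.float64(66.0))
(np.float64(145.7), 208, 'width', np.float64(-44.6), np.float64(42.4), 'r', np.float64(46.0), np.float64(65.0))
(np.float64(64.1), 53, 'width', np.float64(-3.4), np.float64(4.0), 'r', np.float64(46.0), np.float64(61.0))

(np.float64(-74.3), 276, 'width', np.float64(-13.6), np.float64(13.5), 'r', np.float64(49.0), np.float64(66.0))
(np.float64(174.2), 318, 'width', np.float64(-42.0), np.float64(44.6), 'r', np.float64(46.0), np.float64(64.0))
(np.float64(63.4), 78, 'width', np.float64(-4.4), np.float64(4.1), 'r', np.float64(46.0), np.float64(60.0))

[ 585.54717154 -141.4019611   112.48558717] [-0.52887359  0.03327391  0.8480481 ] [ 0.84637467 -0.05324938  0.52991926]
[-2.06042762e+01  2.07260530e+01  7.85728280e+01  1.35190158e-02
  8.06098892e+01 -2.06962426e+01]
```

Zero mark at −74.2° and pointer at +63.6°, consistent in both views, so the knob has to turn about +138° clockwise. I'm working out the pre-grasp pose on the knob axis.

```bash
cat >> dial.py <<'E'
def target(a,h):
    """tool z along -N, TCP at G+h*N, turned by a about tool z from the tilted neutral pose"""
    z=-N; x=np.array([0,1,0])-z*z[1]; x/=np.linalg.norm(x); Rn=np.c_[x,np.cross(z,x),z]
    return Rn@R.from_euler('z',a,degrees=True).as_matrix(), G+h*N
def rel(a,h,s=None):
    Rt,t=tool(s or state()); Rg,p=target(a,h)
    return np.r_[R.from_matrix(Rt.T@Rg).as_rotvec(degrees=True),Rt.T@(p-t)]
E
python3 - <<'E'
from dial import *
s=state(); print(s['ee_pos'],s['ee_rot']); print(rel(-50,70).round(2), rel(0,70).round(2))
E
```

```text
[ 582.0556088  -206.45187854  231.08948043] [1.79909943e+02 1.97613239e-02 9.00897558e+01]
[-28.95 -15.62 -48.05  67.45 -33.52  59.16] [-31.85  -1.86   0.62  67.45 -33.52  59.16]
```

Emit:
carry_out([
  [-4, -2, -7, 10, -5, 5, 1],
  [-8, -4, -13, 20, -10, 10, 1],
  [-12, -6.5, -20, 30, -15, 20, 1],
  [-16, -8.6, -26.5, 40, -20, 30, 1],
  [-20, -10.8, -33, 50, -25, 40, 1],
  [-24, -13, -40, 60, -30, 50, 1],
  [-29, -15.6, -48, 67.5, -33.5, 59, 1],
  [-29, -15.6, -48, 67.5, -33.5, 59, 1],
  [-29, -15.6, -48, 67.5, -33.5, 59, 1],
  [-29, -15.6, -48, 67.5, -33.5, 59, 1],
  [-29, -15.6, -48, 67.5, -33.5, 59, 1],
  [-29, -15.6, -48, 67.5, -33.5, 59, 1],
])

```text
time_s: 14.55
ee_pos: [549.0, -140.1, 172.0]
ee_rot: [159.4, 25.0, 134.7]
force: [0.1, -1.0, -0.3]
gripper_width: 91.5
gripper_force: 0.0
```

```bash
python3 - <<'E'
from dial import *
s=state(); print(s['ee_pos'],s['ee_rot'],s['qpos'].round(1)); print(rel(-50,70).round(2),rel(-50,-32).round(2))
w,W=snap('wrist','w11.png')
# knob centre check: knob visible black disc in wrist; predicted
print('G',proj(W,G),'top',proj(W,G+17*N),'card',proj(W,C))
V=w.max(2); p=proj(W,G+17*N).astype(int); print(p)
for v in range(p[1]-60,min(480,p[1]+61),10): print(v,V[v,p[0]-80:p[0]+81:8].tolist())
E
```

```text
[ 549.03383159 -140.05440627  171.97091766] [159.37002077  25.03675394 134.70865782] [-21.6   3.6 118.9  20.2  28.3 -86.3]
[-0.01  0.02 -0.11  1.01  0.43 -0.2 ] [-1.000e-02  2.000e-02 -1.100e-01  1.040e+00  4.400e-01  1.018e+02]
G [313.14138389 239.15985701] top [313.19043625 245.8323999 ] card [313.06009401 228.1662543 ]
[313 245]
185 [179, 133, 248, 100, 183, 182, 181, 180, 181, 185, 185, 186, 247, 248, 248, 247, 248, 248, 244, 217, 197]
195 [166, 233, 120, 248, 182, 183, 183, 184, 188, 187, 185, 186, 188, 248, 248, 248, 247, 248, 56, 241, 201]
205 [148, 114, 247, 247, 182, 180, 181, 187, 9, 13, 17, 21, 31, 248, 248, 248, 248, 58, 60, 63, 218]
215 [228, 248, 247, 248, 182, 181, 185, 19, 16, 34, 50, 37, 15, 34, 248, 248, 249, 248, 249, 68, 244]
225 [199, 248, 248, 248, 248, 186, 18, 46, 210, 244, 245, 246, 236, 52, 16, 248, 249, 249, 250, 248, 244]
235 [214, 248, 247, 248, 248, 248, 16, 244, 245, 244, 245, 244, 248, 247, 39, 250, 249, 250, 250, 250, 245]
245 [180, 248, 248, 247, 248, 248, 46, 244, 245, 245, 244, 245, 247, 248, 63, 250, 251, 251, 251, 252, 200]
255 [181, 238, 247, 248, 248, 247, 18, 245, 244, 246, 244, 244, 244, 247, 49, 250, 251, 251, 252, 249, 198]
265 [201, 169, 243, 248, 247, 248, 248, 50, 245, 244, 245, 245, 247, 63, 250, 251, 252, 252, 252, 197, 201]
275 [214, 210, 209, 234, 248, 247, 248, 50, 69, 51, 60, 57, 168, 250, 250, 251, 252, 252, 199, 200, 196]
285 [208, 209, 206, 209, 235, 248, 206, 51, 247, 248, 248, 249, 249, 242, 251, 252, 248, 196, 197, 198, 214]
295 [204, 206, 208, 210, 204, 182, 238, 238, 248, 248, 239, 250, 250, 251, 244, 193, 197, 190, 39, 41, 215]
305 [204, 203, 206, 209, 204, 206, 187, 190, 187, 185, 188, 192, 192, 193, 196, 197, 40, 38, 40, 39, 204]
```

The predicted knob top (313,245) matches the black-edged disc seen at columns 281–345 and rows 213–277. I'm re-measuring the angles here, then descending along the axis.

```bash
python3 - <<'E'
from dial import *
P=pose('wrist',state())
for m in marks(cv2.imread('pics/w11.png'),P): print(m)
E
```

```text
(np.float64(-74.2), 335, 'width', np.float64(-13.4), np.float64(13.4), 'r', np.float64(49.0), np.float64(66.0))
(np.float64(60.8), 85, 'width', np.float64(-3.4), np.float64(3.5), 'r', np.float64(46.0), np.float64(63.0))
```

Emit:
carry_out([
  [0, 0, 0, 1, 0.4, 25, 1],
  [0, 0, 0, 1, 0.4, 50, 1],
  [0, 0, 0, 1, 0.4, 65, 1],
  [0, 0, 0, 1, 0.4, 75, 1],
  [0, 0, 0, 1, 0.4, 85, 1],
  [0, 0, 0, 1, 0.4, 92, 1],
  [0, 0, 0, 1, 0.4, 97, 1],
  [0, 0, 0, 1, 0.4, 101, 1],
  [0, 0, 0, 1, 0.4, 101, 1],
  [0, 0, 0, 1, 0.4, 101, 1],
])

```text
time_s: 15.6
ee_pos: [601.0, -142.5, 85.4]
ee_rot: [159.4, 25.0, 134.7]
force: [-0.3, -0.1, 0.7]
gripper_width: 91.1
gripper_force: 0.0
```

No contact on the way down. Closing on the knob.

Emit:
carry_out([
  [0, 0, 0, 0, 0, 0, 0.3],
  [0, 0, 0, 0, 0, 0, 0.2],
  [0, 0, 0, 0, 0, 0, 0.0],
  [0, 0, 0, 0, 0, 0, -0.2],
  [0, 0, 0, 0, 0, 0, -0.3],
  [0, 0, 0, 0, 0, 0, -0.3],
  [0, 0, 0, 0, 0, 0, -0.3],
], force=20)

```text
time_s: 16.3
ee_pos: [601.6, -141.6, 85.7]
ee_rot: [159.3, 25.0, 134.7]
force: [2.7, 4.2, 2.0]
gripper_width: 55.6
gripper_force: 20.0
```

Gripped at 55.6 mm, which matches the knob. Turning clockwise.

Emit:
carry_out([
  [0, 0, 3, 0, 0, 0, -0.3],
  [0, 0, 9, 0, 0, 0, -0.3],
  [0, 0, 16, 0, 0, 0, -0.3],
  [0, 0, 23, 0, 0, 0, -0.3],
  [0, 0, 30, 0, 0, 0, -0.3],
  [0, 0, 37, 0, 0, 0, -0.3],
  [0, 0, 44, 0, 0, 0, -0.3],
  [0, 0, 51, 0, 0, 0, -0.3],
  [0, 0, 58, 0, 0, 0, -0.3],
  [0, 0, 65, 0, 0, 0, -0.3],
  [0, 0, 70, 0, 0, 0, -0.3],
  [0, 0, 70, 0, 0, 0, -0.3],
  [0, 0, 70, 0, 0, 0, -0.3],
])

```text
time_s: 17.6
ee_pos: [603.3, -141.1, 86.9]
ee_rot: [149.0, -9.1, 71.8]
force: [8.1, 9.1, 0.2]
gripper_width: 55.4
gripper_force: 20.0
```

Emit:
carry_out([
  [0, 0, 3, 0, 0, 0, -0.3],
  [0, 0, 9, 0, 0, 0, -0.3],
  [0, 0, 16, 0, 0, 0, -0.3],
  [0, 0, 23, 0, 0, 0, -0.3],
  [0, 0, 30, 0, 0, 0, -0.3],
  [0, 0, 37, 0, 0, 0, -0.3],
  [0, 0, 44, 0, 0, 0, -0.3],
  [0, 0, 51, 0, 0, 0, -0.3],
  [0, 0, 58, 0, 0, 0, -0.3],
  [0, 0, 64, 0, 0, 0, -0.3],
  [0, 0, 65, 0, 0, 0, -0.3],
  [0, 0, 65, 0, 0, 0, -0.3],
  [0, 0, 65, 0, 0, 0, -0.3],
])

```text
time_s: 18.9
ee_pos: [604.5, -142.7, 87.7]
ee_rot: [175.0, -31.9, 5.7]
force: [10.2, 3.5, 0.5]
gripper_width: 55.3
gripper_force: 20.0
```

```bash
python3 - <<'E'
from dial import *
s=state(); print(s['ee_pos'],s['qpos'].round(1),s['gripper_width'],s['force'])
w,W=snap('wrist','w12.png')
for m in marks(w,W): print(m)
E
```

```text
[ 604.46685711 -142.68542606   87.68235353] [-19.2  14.6 120.3  31.3  16.   38.5] 55.28243378562495 [10.16409789  3.51793634  0.54538095]
(np.float64(61.2), 803, 'width', np.float64(-13.8), np.float64(13.7), 'r', np.float64(46.0), np.float64(66.0))
(np.float64(117.4), 1042, 'width', np.float64(-23.1), np.float64(28.4), 'r', np.float64(46.0), np.float64(66.0))
(np.float64(-133.3), 1024, 'width', np.float64(-27.9), np.float64(22.7), 'r', np.float64(46.0), np.float64(66.0))
```

Emit:
carry_out([
  [0, 0, 0, 0, 0, 0, -0.1],
  [0, 0, 0, 0, 0, 0, 0.1],
  [0, 0, 0, 0, 0, 0, 0.5],
  [0, 0, 0, 0, 0, 0, 1],
  [0, 0, 0, 0, 0, 0, 1],
  [0, 0, 0, 0, 0, -15, 1],
  [0, 0, 0, 0, 0, -40, 1],
  [0, 0, 0, 0, 0, -80, 1],
  [0, 0, 0, 0, 0, -102, 1],
  [0, 0, 0, 0, 0, -102, 1],
  [0, 0, 0, 0, 0, -102, 1],
])

```text
time_s: 20.05
ee_pos: [546.8, -139.1, 171.5]
ee_rot: [175.1, -31.6, 5.7]
force: [0.0, 0.6, -1.3]
gripper_width: 91.2
gripper_force: 0.0
```

```bash
cat > prof.py <<'E'
from dial import *
def bands(im,P,c=C,a0=20,a1=110):
    """dark centre angle and half-width per radius, by unwrapping the card"""
    V=im.max(2).astype(np.float32); out=[]
    A=np.radians(np.arange(a0,a1,0.5))
    for r in range(30,68,2):
        pts=np.array([proj(P,c+r*(np.cos(a)*X-np.sin(a)*Y)) for a in A],np.float32)
        v=cv2.remap(V,pts[:,0][None],pts[:,1][None],cv2.INTER_LINEAR)[0]; d=np.degrees(A[v<90])
        if len(d): out.append((r,round(d.min(),1),round(d.max(),1),round(np.median(d),1),round(len(d)/2,1)))
    return out
E
python3 - <<'E'
from prof import *
s=state(); print(s['ee_pos'],s['qpos'].round(1))
w,W=snap('wrist','w13.png'); print('cam',(W[3]-C)@np.c_[X,-Y,N])
for b in bands(w,W): print(b)
P=WP([549.03,-140.05,171.97],[159.37,25.04,134.71]); print('before')
for b in bands(cv2.imread('pics/w11.png'),P): print(b)
E
```

```text
[ 546.77383212 -139.08339858  171.46487111] [-21.6   3.4 119.1  20.1  28.3  48.8]
cam [ 77.84378201 -11.58425719 307.57889921]
(30, np.float64(57.0), np.float64(109.5), np.float64(88.0), 43.5)
(32, np.float64(57.0), np.float64(109.5), np.float64(94.5), 30.5)
(34, np.float64(57.5), np.float64(109.5), np.float64(97.5), 24.5)
(36, np.float64(57.5), np.float64(109.5), np.float64(63.8), 13.0)
(38, np.float64(58.0), np.float64(67.5), np.float64(62.8), 10.0)
(40, np.float64(58.0), np.float64(67.5), np.float64(62.8), 10.0)
(42, np.float64(58.0), np.float64(67.0), np.float64(62.5), 9.5)
(44, np.float64(58.5), np.float64(66.5), np.float64(62.5), 8.5)
(46, np.float64(58.5), np.float64(66.5), np.float64(62.5), 8.5)
(48, np.float64(58.5), np.float64(66.0), np.float64(62.2), 8.0)
(50, np.float64(57.5), np.float64(66.0), np.float64(61.8), 9.0)
(52, np.float64(57.5), np.float64(66.0), np.float64(61.8), 9.0)
(54, np.float64(57.5), np.float64(65.5), np.float64(61.5), 8.5)
(56, np.float64(57.5), np.float64(64.5), np.float64(61.0), 7.5)
(58, np.float64(57.5), np.float64(91.0), np.float64(61.5), 8.5)
(60
[... 795 characters left out ...]
p.float64(20.0), np.float64(64.5), np.float64(42.2), 45.0)
(48, np.float64(38.0), np.float64(63.0), np.float64(58.5), 9.5)
(50, np.float64(56.5), np.float64(63.0), np.float64(59.8), 7.0)
(52, np.float64(56.5), np.float64(63.0), np.float64(59.8), 7.0)
(54, np.float64(56.5), np.float64(63.0), np.float64(59.8), 7.0)
(56, np.float64(57.0), np.float64(62.5), np.float64(59.8), 6.0)
(58, np.float64(59.0), np.float64(61.5), np.float64(60.2), 3.0)
(60, np.float64(59.0), np.float64(61.0), np.float64(60.0), 2.5)
(62, np.float64(59.0), np.float64(104.0), np.float64(60.0), 2.5)
(64, np.float64(59.0), np.float64(104.0), np.float64(60.5), 3.5)
(66, np.float64(65.0), np.float64(65.0), np.float64(65.0), 0.5)
```

```bash
python3 - <<'E'
from prof import *
Vs=[('w13',pose('wrist',state()),list(range(38,49,2)))]
Vs+=[('w11',WP([549.03,-140.05,171.97],[159.37,25.04,134.71]),[50,52,54,56]),('w9',views()[0][1],[50,52,54,56]),('w10',views()[1][1],[50,52,54,56])]
rows=[]
for n,P,rr in Vs:
    cam=(P[3]-C)@np.c_[X,-Y,N]
    ph=np.median([b[3] for b in bands(cv2.imread(f'pics/{n}.png'),P,a0=45,a1=80) if b[0] in rr]); r=np.mean(rr); a=np.radians(ph)
    p=r*np.array([np.cos(a),np.sin(a)]); k=(p-cam[:2])@[-np.sin(a),np.cos(a)]/cam[2]; rows.append((1,np.degrees(k/r),ph)); print(n,cam.round(),ph,rows[-1])
A=np.array(rows); print('pointer angle, height',np.linalg.lstsq(A[:,:2],A[:,2],rcond=None)[0])
# bystanders & lid check: compare scene outside robot
E
```

```text
w13 [ 78. -12. 307.] 63.1 (1, np.float64(0.3233382760322273), np.float64(63.1))
w11 [-64. -47. 307.] 59.8 (1, np.float64(-0.11128185345978978), np.float64(59.8))
w9 [ 176. -124.  338.] 65.2 (1, np.float64(0.6802102609796833), np.float64(65.2))
w10 [166. -15. 310.] 64.5 (1, np.float64(0.5469591716064719), np.float64(64.5))
pointer angle, height [60.66835711  6.89716039]
```

The pointer is at 60.7° after correcting for its height above the card, and the zero mark is at 61.0°. The gripper is clear of everything. Handing in.

```bash
python3 - <<'E'
from h import *
from workcell import workorder
d,_=snap('side','d14.png'); a=cv2.imread('pics/d9.png')
for n,(x,y,w) in dict(jar=(453,313,22),dish=(423,232,15),block=(342,425,40),hammer=(237,408,50),lid=(368,215,15)).items(): print(n,(cv2.absdiff(a,d).max(2)[y-w:y+w,x-w:x+w]>50).sum())
print(workorder.job_done())
E
```

```text
jar 0
dish 0
block 0
hammer 0
lid 0
the job is handed in; nothing more can be done
None
```

The lid sits level on the pot, the zero mark measures within about 0.5° of the pointer tip, nothing else on the bench that I could check moved, and I handed the job in at about 20 s; the verdict wasn't shown.

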